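Open the tile keeper by its hidden finger notch

TASK

Open the round wooden tile keeper by its hidden release: with a fingertip, feel along the far half of the collar round its lid until you find the notch, then press the wooden release ring at the bottom of the notch fully down, so that the lid swings up and stays open, and take the hand away. Do not touch the lid itself, and leave the other things on the bench where they are.

Things in the scene. Friction and masses are not known exactly. Their poses are not given: they have to be found in the camera images.
- keeper: round wooden keeper, 208 mm across, 76 mm high, fixed to the bench. Origin: centre of its underside; z up, x points from the lid's middle to its hinge, away from the robot (within 0.3 rad). A flat dark-stained collar, radius 72 to 104 mm, runs round its top and does not turn under the hand. It has one notch, whose middle lies within 0.85 rad either side of the keeper's x; where, must be felt or seen
- collar_top (a point): centre of the keeper at the height of the collar's top face, 76 mm above the bench; axes as the keeper's. The notch cuts the collar's whole radial width over 0.60 rad of arc (43 mm wide at the inner edge, 61 mm outside); its bottom, 8 mm below the collar's top, is the release ring. A closed fingertip fits; at radius 90 mm it is clear of the lid
- release_ring (a joint): how far the release ring is pressed down, m: 0 up, 0.010 fully down, its top then 18 mm below the collar's top. The ring, of the same wood, lies under the whole collar and goes down level; only in the notch is its top bare. It resists with about 6 N, more when fast, has no spring and stays where it is left; a touch under 3 N does not move it
- keeper_lid: the lid, a flat wooden disc of 134 mm diameter without handle, inside the collar, level with its top. Origin: on the hinge line, 60 mm from the lid's centre along the keeper's x, 72 mm above the bench. A linkage makes it follow the ring, 0.045 rad for each mm, to 0.45 rad open; its edge near the robot swings up. Not to be touched
- salt_dish: small white dish, 70 mm wide, 27 mm high, loose bystander; origin: centre of its underside
- test_tile: glazed test tile, 34x52x9 mm, loose bystander; origin: centre of its underside
- bench_cutter: thin metal ring cutter, 49 mm wide, 28 mm high, loose bystander; origin: centre of its underside
- rubber_kidney: red kidney-shaped rubber scraper, 46x92x8 mm, loose bystander; origin: centre of its underside
- bisque_cup: terracotta cup, 67 mm wide, 69 mm high, loose bystander; origin: centre of its underside
- wood_rib: wooden rib, 62x96x8 mm, loose bystander; origin: centre of its underside

How it is judged:
By the outcome, as a careful person would: the job done as asked, in the order asked, and still so for the second after the job is handed in, with the robot touching nothing.
It also fails if it takes over 67 s, if anything falls off the work surface, if the arm or the gripper's body presses on something with over 40 N, if the wrist force passes 120 N, or if a joint passes its speed limit or range.

ROBOT

A 7-joint arm with a two-finger parallel gripper is mounted at the origin on a cart in front of the work surface, level with it; the furniture and walls round the work are solid. World frame = base frame: x ahead of the robot, y to its left, z up, the work surface at z = 0. Lengths are in m, angles in rad, forces in N, time in s.
With the tool pointing down it reaches from about 0.425 to 0.95 m from the base axis. Payload 4.7 kg.
Tool frame: the origin (TCP) lies at the centre of the arm's flange, where the gripper is bolted on; the fingertips stand tip_extent ahead of it and the grasp point (between the pads) lies 155 mm ahead of it (tip_extent is the distance from the TCP to the fingertips, in m); z points along the fingers, y is the direction in which the jaws open and shut (so a half turn about z gives the same grasp; the last joint's range is limited). The gripper opens to 85 mm and grips with 20 to 120 N. Pads are 22 mm wide; open, the fingers measure 114 mm over their backs; the gripper's body (76 mm by 85 mm) begins 54 mm behind the grasp point. The pads swing forward as they close: fully open they stand 13 mm farther back than shut.
Start: joints at [1.303, 0.469, -0.049, 1.532, 0.024, 1.141, -0.082], TCP at [0.16, -0.656, 0.405] pointing down, gripper open.
Joint ranges: [-2.59, 2.59], [-0.33, 1.99], [-1.39, 1.29], [0.1, 2.45], [-1.04, 4.18], [0.21, 1.99], [-2.66, 2.66]. Speed limits (rad/s): [2.57, 2.57, 3.14, 3.14, 3.14, 3.14, 3.14].

INTERFACE

Orientations are given as a unit quaternion [w, x, y, z].
In Python, from workcell import * gives the robot as it stands.
- The arm moves only by the tool drive_tool, never from a script. Its argument "steps" is a list of rows, each an object of numbers: "grip": the finger opening in mm, from 0 to 85.4; "dx", "dy", "dz": the shift along the tool's x, y, z in mm; "wx", "wy", "wz": the turn, a rotation vector about the tool's x, y, z in rad. In form: [{"grip": .., "dx": .., "dy": .., "dz": .., "wx": .., "wy": .., "wz": ..}, ...]. A call has 1 to 12 rows; each row shifts and turns the commanded pose from where the row before left it, along the tool's axes as they then stand; what a row does not reach is not made up. A row lasts 1/10 s, in which the tool goes at most 50 mm and 8.59 degrees, less where a joint would pass 70% of its speed; a pose out of reach is approached as far as the arm can. A call is refused whole if a number of a shift passes 50 or a number of a turn 0.15, either way. A call with a gripper value outside its range is refused whole. The fingers move at their own pace and stop on an object; "force" is the grip in N (left out, the last holds). Time passes only in rows, so rows that do not move let the fingers close. It gives the time, the measured TCP pose, the force and the opening at its end, in the units of the state.
- observe(): the state, without advancing time (a new reading comes with each control period).
- camera(name): name is "scene" or "top"; returns a dict with "image" (400x640x3 uint8, blue, green, red), "fovy" (degrees; the focal length in pixels is half the picture's height over the tangent of half this angle, whatever the lens; pixels are square), "cx", "cy" (the principal point, pixels), "pose" (4x4, takes a point from camera to world coordinates). Camera axes: x right, y down, z forward; pixel columns grow to the right and rows downward; lengths in m; the calibration is good to about 2 mm. A picture is of the moment at which its call begins. There is no depth.
- job_done(): hands the job in, once; it reports no verdict.
The state is a dict: "clock": time; "qpos": joint angles; "joint_velocities": joint speeds; "tau": joint torques, N m; "ee_pos": TCP position; "tool_rot": TCP orientation; "force": force on the tool from outside, world axes, zero at the start; "ft_torque": the same for the moment, N m; "width": opening from 0.0 (shut) to 1.0 (fully open).
Only numpy, scipy, OpenCV 4.12 (cv2) and the standard library are available. Lean on these libraries where they do the work, as an engineer would, in place of code of your own. Each camera call takes 0.05 s, during which the arm holds its last target. There are 200 camera calls.

## Working session

There is one attempt and no reset: what is moved stays moved. The work goes in short steps, Python scripts to look and compute and a tool call to move; the robot and the scene stay as the last step left them, time stands still between calls to the robot, and variables do not carry over. Pictures are saved under pics/ and viewed, about 8 in all and at most 12, crops included, and the job is handed in when it is done.

Besides the shell and the picture viewer there is one more tool, called after ">>>" by a JSON object that holds its "name" and its "arguments". drive_tool: Moves the arm, as the interface text tells. Its arguments: {"type":"object","properties":{"steps":{"type":"array","items":{"type":"object","properties":{"grip":{"type":"number"},"dx":{"type":"number"},"dy":{"type":"number"},"dz":{"type":"number"},"wx":{"type":"number"},"wy":{"type":"number"},"wz":{"type":"number"}}}},"force":{"type":"number"}},"required":["steps"]}

```bash
mkdir -p pics; ls; python3 - <<'E'
from workcell import *
import cv2
s=observe(); print({k:s[k] for k in s})
for n in ("scene","top"):
    c=camera(n); cv2.imwrite(f"pics/{n}0.png",c["image"]); print(n,c["fovy"],c["cx"],c["cy"],c["pose"].tolist())
try: print(tip_extent)
except Exception as e: print(e)
E
```

```text
pics
{'clock': 0.0, 'qpos': array([ 1.30309978,  0.46946073, -0.04859748,  1.53367066,  0.02409289,
        1.14096053, -0.08230031]), 'joint_velocities': array([-2.16945458e-04,  4.11607749e-04,  6.86843762e-04,  4.07216979e-04,
       -3.60031524e-05,  4.43646408e-04,  2.29392407e-04]), 'tau': array([ 3.82259777e-04, -5.10318983e+01, -4.64387890e-02, -2.37715316e+01,
        1.06273068e-02,  7.49393221e-03,  3.65691024e-07]), 'ee_pos': array([ 0.15963097, -0.65561556,  0.40365793]), 'tool_rot': array([-9.46111725e-04,  9.92878243e-01,  1.19129674e-01, -1.43854861e-04]), 'force': array([-0.21460851, -0.39220275,  0.60520931]), 'ft_torque': array([-0.00455462, -0.0724204 , -0.01166611]), 'width': 1.0013179156721728}
scene 53.80520902324618 320.55467583525564 204.78876994515556 [[-0.6503265217763313, -0.3376189237501796, 0.6805063389859566, -0.028626499274137022], [-0.7593840668903625, 0.2650122171502932, -0.5942258524451282, 0.42279848056938074], [0.020279399087559845, -0.9032065030140429, -0.42872690478414255, 0.4635010077577825], [0.0, 0.0, 0.0, 1.0]]
top 43.586333593956134 320.9390872497772 198.10696701755327 [[0.06496796346430592, -0.9704026132486278, 0.2325896212721769, 0.2978644863155274], [-0.997875393360193, -0.06431881081719779, 0.01038219154618361, -0.08643351459799976], [0.004884982040984432, -0.23276996965952373, -0.972519551564473, 1.1155860353237663], [0.0, 0.0, 0.0, 1.0]]
0.1734
```

View pics/top0.png

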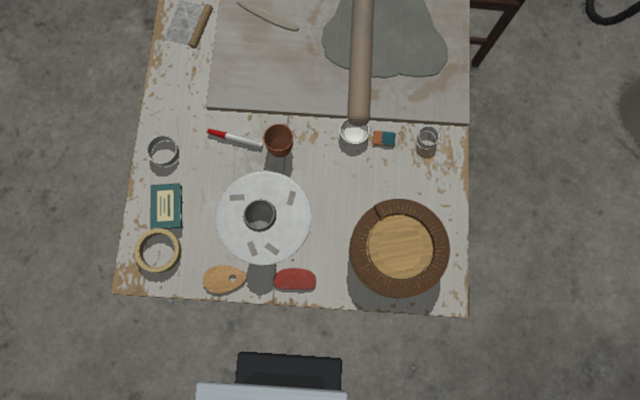

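View pics/scene0.png

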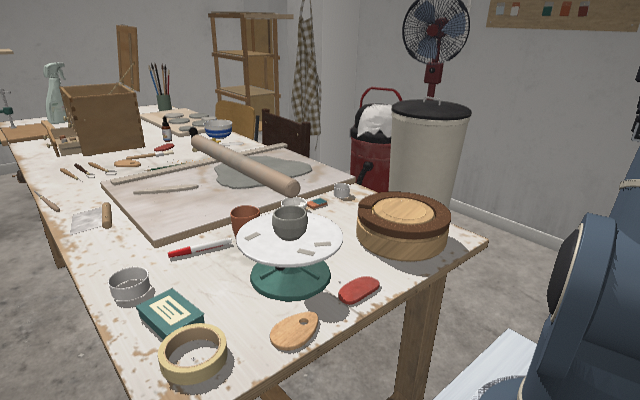

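The top view shows the keeper's lid centred near (400,247), and a dark edge at about (377,212) that may be one side of the notch. The rolling pin and dishes lie beyond it. Next I'll locate the keeper and zoom in.

```bash
cat > h.py <<'E'
import numpy as np, cv2
def ray(c,u,v,z):
    P=np.array(c["pose"]); f=200/np.tan(np.radians(c["fovy"])/2)
    d=P[:3,:3]@np.array([(u-c["cx"])/f,(v-c["cy"])/f,1]); o=P[:3,3]
    return o+d*(z-o[2])/d[2]
def proj(c,p):
    P=np.array(c["pose"]); f=200/np.tan(np.radians(c["fovy"])/2)
    q=P[:3,:3].T@(np.asarray(p)-P[:3,3]); return np.array([c["cx"]+f*q[0]/q[2],c["cy"]+f*q[1]/q[2]])
def rectify(c,x0,y0,z,half=.13,n=600):  # world plan view: up=+x, left=+y
    k=[(x0+half,y0+half),(x0+half,y0-half),(x0-half,y0-half),(x0-half,y0+half)]
    src=np.float32([proj(c,(a,b,z)) for a,b in k]); dst=np.float32([(0,0),(n,0),(n,n),(0,n)])
    return cv2.warpPerspective(c["image"],cv2.getPerspectiveTransform(src,dst),(n,n),flags=cv2.INTER_CUBIC)
E
python3 - <<'E'
from workcell import *
from h import *
c=camera("top")
img=c["image"]
hsv=cv2.cvtColor(img,cv2.COLOR_BGR2HSV)
# lid: bright wood near (400,247)
print(hsv[247,400],hsv[247,358],hsv[216,373],hsv[205,400])
fl=cv2.inRange(hsv,(10,70,hsv[247,400][2]-40),(25,200,255)); fl[:, :330]=0; fl[:195]=0;fl[300:]=0; fl[:,460:]=0
n,l,st,ce=cv2.connectedComponentsWithStats(fl); i=1+st[1:,4].argmax(); print(st[i],ce[i])
cn=max(cv2.findContours((l==i).astype('uint8'),0,1)[0],key=len)
pts=np.array([ray(c,*p[0],.076)[:2] for p in cn]); (x,y),r=cv2.minEnclosingCircle(pts.astype('float32')); print(x,y,r)
cv2.imwrite("pics/a.png",np.hstack([rectify(c,x,y,.076,.125,400),rectify(camera("scene"),x,y,.076,.125,400)]))
E
```

```text
[ 18 109 155] [ 13 117  85] [ 13 110  86] [ 13 113  86]Traceback (most recent call last):
  File "<stdin>", line 8, in <module>
cv2.error: OpenCV(4.12.0) :-1: error: (-5:Bad argument) in function 'inRange'
> Overload resolution failed:
>  - lowerb is not a numerical tuple
>  - Expected Ptr<cv::UMat> for argument 'lowerb'
```

```bash
python3 - <<'E'
from workcell import *
from h import *
c=camera("top")
img=c["image"]
hsv=cv2.cvtColor(img,cv2.COLOR_BGR2HSV)
fl=cv2.inRange(hsv,(10,70,115),(25,200,255)); fl[:, :330]=0; fl[:195]=0;fl[300:]=0; fl[:,460:]=0
n,l,st,ce=cv2.connectedComponentsWithStats(fl); i=1+st[1:,4].argmax(); print(st[i],ce[i])
cn=max(cv2.findContours((l==i).astype('uint8'),0,1)[0],key=len)
pts=np.array([ray(c,*p[0],.076)[:2] for p in cn]); (x,y),r=cv2.minEnclosingCircle(pts.astype('float32')); print(x,y,r)
cv2.imwrite("pics/a.png",np.hstack([rectify(c,x,y,.076,.125,400),rectify(camera("scene"),x,y,.076,.125,400)]))
for n,u,v in [("cup",278,140),("dish",354,132),("tile",384,138),("cutter",428,140),("kidney",295,280),("rib",225,280),("pin end",360,118)]: print(n,ray(c,u,v,0.03).round(3))
E
```

```text
[ 366  215   67   64 3284] [399.34196102 246.477162  ]
0.4521353542804718 -0.24429164826869965 0.07023069262504578
cup [0.688 0.032 0.03 ]
dish [ 0.719 -0.141  0.03 ]
tile [ 0.709 -0.21   0.03 ]
cutter [ 0.711 -0.311  0.03 ]
kidney [ 0.373 -0.031  0.03 ]
rib [0.364 0.119 0.03 ]
pin end [ 0.754 -0.153  0.03 ]
```

View pics/a.png

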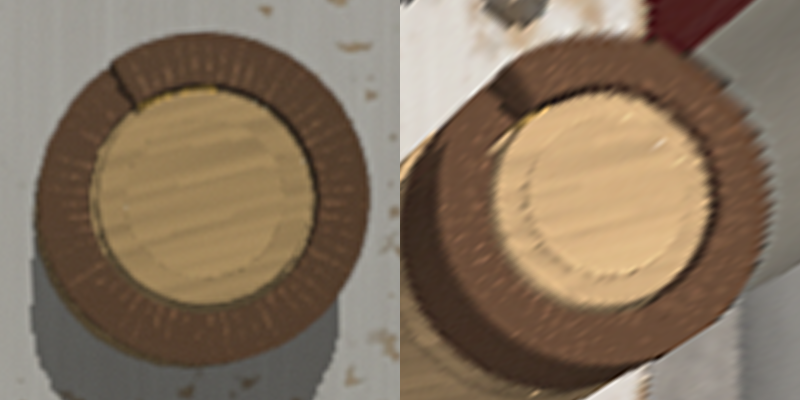

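The rectified views put the collar centre near (0.453,-0.246). A notch wall shows as a dark line at (118,70)-(135,107), about 0.6 rad towards +y. It isn't clear which side of it is open, so I'll make one polar unwrap before feeling.

```bash
python3 - <<'E'
from workcell import *
from h import *
cs=[camera("top"),camera("scene")]
x0,y0=.4535,-.2465
th=np.linspace(1.6,-1.6,800); r=np.linspace(.112,.058,200)
out=[]
for c in cs:
    m=np.array([[proj(c,(x0+R*np.cos(t),y0+R*np.sin(t),.076)) for t in th] for R in r],dtype=np.float32)
    o=cv2.remap(c["image"],m[...,0],m[...,1],cv2.INTER_CUBIC); out.append(cv2.convertScaleAbs(o,alpha=1.8))
cv2.imwrite("pics/b.png",np.vstack(out))
for n,u,v in [("wheel edge R",311,217),("wheel edge near",263,262)]: print(n,ray(cs[0],u,v,.12).round(3))
q=observe()["tool_rot"]; print(q, 2*np.arctan2(q[2],q[1]))
E
```

```text
wheel edge R [ 0.495 -0.058  0.12 ]
wheel edge near [0.398 0.03  0.12 ]
[-2.32530978e-04  9.92880113e-01  1.19117697e-01 -2.39929242e-05] 0.23880241604383654
```

View pics/b.png

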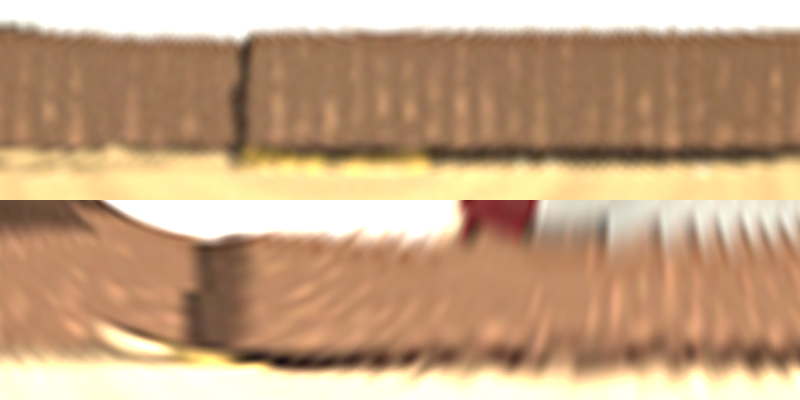

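The polar view settles it. The wall is at 0.63 rad, and the scene view shows the lid's side bare from 0.63 to 1.23 rad, so the notch middle is at about 0.93 rad. I'll shut the fingers and go over the collar at about 0.30 rad to start feeling there.

>>> {"name": "drive_tool", "arguments": {"steps": [{"grip":0,"dx":39.4,"dy":-27.8},{"dx":39.4,"dy":-27.8},{"dx":39.4,"dy":-27.8},{"dx":39.4,"dy":-27.8},{"dx":39.4,"dy":-27.8},{"dx":39.4,"dy":-27.8},{"dx":39.4,"dy":-27.8},{"dx":39.4,"dy":-27.8},{"dx":39.4,"dy":-27.8},{"dx":39.4,"dy":-27.8},{"dx":39.4,"dy":-27.8},{"dx":39.4,"dy":-27.8}]}}

```text
validation failed for argument at $.st...
```

>>> {"name": "drive_tool", "arguments": {"steps": [{"wz":-0.06},{"dz":0},{"dz":0},{"dz":0}]}}

```text
validation failed for argument at $.st...
```

>>> {"name": "drive_tool", "arguments": {"steps": [{"grip":0,"dx":39.4,"dy":-27.8,"dz":0,"wx":0,"wy":0,"wz":0},{"grip":0,"dx":39.4,"dy":-27.8,"dz":0,"wx":0,"wy":0,"wz":0},{"grip":0,"dx":39.4,"dy":-27.8,"dz":0,"wx":0,"wy":0,"wz":0},{"grip":0,"dx":39.4,"dy":-27.8,"dz":0,"wx":0,"wy":0,"wz":0},{"grip":0,"dx":39.4,"dy":-27.8,"dz":0,"wx":0,"wy":0,"wz":0},{"grip":0,"dx":39.4,"dy":-27.8,"dz":0,"wx":0,"wy":0,"wz":0}]}}

```text
clock: 0.95
ee_pos: [0.3509, -0.4362, 0.405]
tool_rot: [0.0, 0.993, 0.119, 0.0]
force: [1.0, -0.4, 0.7]
width: 0.001
```

>>> {"name": "drive_tool", "arguments": {"steps": [{"grip":0,"dx":39.4,"dy":-27.8,"dz":0,"wx":0,"wy":0,"wz":0},{"grip":0,"dx":39.4,"dy":-27.8,"dz":0,"wx":0,"wy":0,"wz":0},{"grip":0,"dx":39.4,"dy":-27.8,"dz":0,"wx":0,"wy":0,"wz":0},{"grip":0,"dx":39.4,"dy":-27.8,"dz":0,"wx":0,"wy":0,"wz":0},{"grip":0,"dx":39.4,"dy":-27.8,"dz":0,"wx":0,"wy":0,"wz":0},{"grip":0,"dx":39.4,"dy":-27.8,"dz":0,"wx":0,"wy":0,"wz":-0.06},{"grip":0,"dx":0,"dy":0,"dz":0,"wx":0,"wy":0,"wz":0},{"grip":0,"dx":0,"dy":0,"dz":0,"wx":0,"wy":0,"wz":0}]}}

```text
clock: 1.75
ee_pos: [0.5408, -0.2186, 0.4046]
tool_rot: [-0.0, 0.989, 0.15, -0.0]
force: [-0.8, -0.8, -0.1]
width: 0.001
```

>>> {"name": "drive_tool", "arguments": {"steps": [{"grip":0,"dx":0,"dy":0,"dz":40,"wx":0,"wy":0,"wz":0},{"grip":0,"dx":0,"dy":0,"dz":40,"wx":0,"wy":0,"wz":0},{"grip":0,"dx":0,"dy":0,"dz":40,"wx":0,"wy":0,"wz":0},{"grip":0,"dx":0,"dy":0,"dz":15,"wx":0,"wy":0,"wz":0},{"grip":0,"dx":0,"dy":0,"dz":0,"wx":0,"wy":0,"wz":0},{"grip":0,"dx":0,"dy":0,"dz":0,"wx":0,"wy":0,"wz":0}]}}

```text
clock: 2.35
ee_pos: [0.5406, -0.2208, 0.2711]
tool_rot: [0.001, 0.989, 0.148, 0.001]
force: [0.1, 0.1, 1.0]
width: -0.001
```

```bash
python3 - <<'E'
from workcell import *
from h import *
s=observe(); print(s["ee_pos"],s["force"],s["clock"])
a=camera("scene")["image"][140:290,320:520]; b=camera("top")["image"][170:320,310:510]
cv2.imwrite("pics/c.png",np.hstack([cv2.resize(a,(400,300)),cv2.resize(b,(400,300))]))
E
```

```text
[ 0.54057951 -0.22083019  0.27114361] [0.08537576 0.12717202 0.99404696] 2.35
```

View pics/c.png

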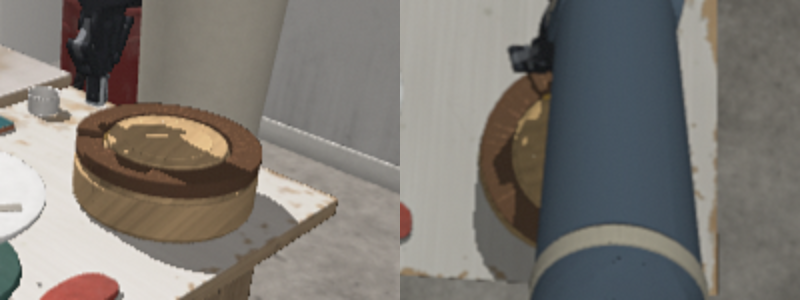

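Picture 5: the shut tip, at about (97,98) in the left crop, is just above the far collar, and nothing else is near it. I'll feel down gently.

>>> {"name": "drive_tool", "arguments": {"steps": [{"grip":0,"dx":0,"dy":0,"dz":10,"wx":0,"wy":0,"wz":0},{"grip":0,"dx":0,"dy":0,"dz":6,"wx":0,"wy":0,"wz":0},{"grip":0,"dx":0,"dy":0,"dz":3,"wx":0,"wy":0,"wz":0},{"grip":0,"dx":0,"dy":0,"dz":1,"wx":0,"wy":0,"wz":0},{"grip":0,"dx":0,"dy":0,"dz":1,"wx":0,"wy":0,"wz":0},{"grip":0,"dx":0,"dy":0,"dz":0,"wx":0,"wy":0,"wz":0}]}}

```text
clock: 3.05
ee_pos: [0.54, -0.2197, 0.2495]
tool_rot: [-0.0, 0.989, 0.149, -0.001]
force: [-3.1, 1.1, 5.7]
width: 0.0
```

```bash
python3 - <<'E'
from workcell import *
from h import *
c=camera("scene")
print(proj(c,(.5406,-.2208,.098)))
E
```

```text
[367.84000901 190.9106601 ]
```

There is contact at tip height 0.0761 with 5.7 N, so this is the collar's top. I'll slide along it towards +y with a slightly lighter touch.

>>> {"name": "drive_tool", "arguments": {"steps": [{"grip":0,"dx":0,"dy":0,"dz":-0.4,"wx":0,"wy":0,"wz":0},{"grip":0,"dx":-0.2,"dy":-5.7,"dz":0,"wx":0,"wy":0,"wz":-0.063},{"grip":0,"dx":-0.2,"dy":-5.7,"dz":0,"wx":0,"wy":0,"wz":-0.063},{"grip":0,"dx":-0.2,"dy":-5.7,"dz":0,"wx":0,"wy":0,"wz":-0.063},{"grip":0,"dx":-0.2,"dy":-5.7,"dz":0,"wx":0,"wy":0,"wz":-0.063}]}}

```text
clock: 3.6
ee_pos: [0.5312, -0.1994, 0.2495]
tool_rot: [0.001, 0.962, 0.273, 0.001]
force: [1.6, -1.0, 1.7]
width: 0.001
```

>>> {"name": "drive_tool", "arguments": {"steps": [{"grip":0,"dx":-0.2,"dy":-5.7,"dz":0,"wx":0,"wy":0,"wz":-0.063},{"grip":0,"dx":-0.2,"dy":-5.7,"dz":0,"wx":0,"wy":0,"wz":-0.063},{"grip":0,"dx":-0.2,"dy":-5.7,"dz":0,"wx":0,"wy":0,"wz":-0.063},{"grip":0,"dx":-0.2,"dy":-5.7,"dz":0,"wx":0,"wy":0,"wz":-0.063},{"grip":0,"dx":-0.2,"dy":-5.7,"dz":0,"wx":0,"wy":0,"wz":-0.063},{"grip":0,"dx":-0.2,"dy":-5.7,"dz":0,"wx":0,"wy":0,"wz":-0.063},{"grip":0,"dx":0,"dy":0,"dz":0,"wx":0,"wy":0,"wz":0}]}}

```text
clock: 4.3
ee_pos: [0.5074, -0.1737, 0.249]
tool_rot: [-0.0, 0.894, 0.448, 0.0]
force: [-1.0, 0.1, 0.3]
width: 0.0
```

At 0.93 rad the force has fallen to 0.3 N, so the tip should be over the notch. I'll feel down to its bottom at 0.068.

>>> {"name": "drive_tool", "arguments": {"steps": [{"grip":0,"dx":0,"dy":0,"dz":3,"wx":0,"wy":0,"wz":0},{"grip":0,"dx":0,"dy":0,"dz":1.5,"wx":0,"wy":0,"wz":0},{"grip":0,"dx":0,"dy":0,"dz":0,"wx":0,"wy":0,"wz":0}]}}

```text
clock: 4.6
ee_pos: [0.5078, -0.1743, 0.2443]
tool_rot: [-0.0, 0.894, 0.448, -0.0]
force: [-0.8, -0.2, -0.8]
width: 0.001
```

>>> {"name": "drive_tool", "arguments": {"steps": [{"grip":0,"dx":0,"dy":0,"dz":1.5,"wx":0,"wy":0,"wz":0},{"grip":0,"dx":0,"dy":0,"dz":1,"wx":0,"wy":0,"wz":0},{"grip":0,"dx":0,"dy":0,"dz":0.8,"wx":0,"wy":0,"wz":0},{"grip":0,"dx":0,"dy":0,"dz":0,"wx":0,"wy":0,"wz":0}]}}

```text
clock: 5.0
ee_pos: [0.5078, -0.1741, 0.2415]
tool_rot: [0.0, 0.894, 0.448, -0.0]
force: [-0.5, 0.3, 1.8]
width: 0.001
```

The tip is in the notch at 0.068 and touching the ring. Now I'll press slowly.

>>> {"name": "drive_tool", "arguments": {"steps": [{"grip":0,"dx":0,"dy":0,"dz":1,"wx":0,"wy":0,"wz":0},{"grip":0,"dx":0,"dy":0,"dz":1,"wx":0,"wy":0,"wz":0},{"grip":0,"dx":0,"dy":0,"dz":1,"wx":0,"wy":0,"wz":0},{"grip":0,"dx":0,"dy":0,"dz":1,"wx":0,"wy":0,"wz":0},{"grip":0,"dx":0,"dy":0,"dz":1,"wx":0,"wy":0,"wz":0},{"grip":0,"dx":0,"dy":0,"dz":1,"wx":0,"wy":0,"wz":0}]}}

```text
clock: 5.6
ee_pos: [0.5078, -0.174, 0.2359]
tool_rot: [0.0, 0.894, 0.448, 0.0]
force: [-1.6, 0.9, 6.0]
width: 0.002
```

>>> {"name": "drive_tool", "arguments": {"steps": [{"grip":0,"dx":0,"dy":0,"dz":1,"wx":0,"wy":0,"wz":0},{"grip":0,"dx":0,"dy":0,"dz":1,"wx":0,"wy":0,"wz":0},{"grip":0,"dx":0,"dy":0,"dz":1,"wx":0,"wy":0,"wz":0},{"grip":0,"dx":0,"dy":0,"dz":1,"wx":0,"wy":0,"wz":0},{"grip":0,"dx":0,"dy":0,"dz":0,"wx":0,"wy":0,"wz":0}]}}

```text
clock: 6.1
ee_pos: [0.5078, -0.1741, 0.2318]
tool_rot: [0.0, 0.894, 0.448, 0.0]
force: [-2.2, 0.3, 4.8]
width: 0.001
```

>>> {"name": "drive_tool", "arguments": {"steps": [{"grip":0,"dx":0,"dy":0,"dz":0.6,"wx":0,"wy":0,"wz":0},{"grip":0,"dx":0,"dy":0,"dz":0.4,"wx":0,"wy":0,"wz":0},{"grip":0,"dx":0,"dy":0,"dz":0,"wx":0,"wy":0,"wz":0}]}}

```text
clock: 6.4
ee_pos: [0.5078, -0.174, 0.2314]
tool_rot: [0.0, 0.894, 0.448, -0.0]
force: [-2.4, 0.3, 10.2]
width: -0.0
```

>>> {"name": "drive_tool", "arguments": {"steps": [{"grip":0,"dx":0,"dy":0,"dz":0.6,"wx":0,"wy":0,"wz":0},{"grip":0,"dx":0,"dy":0,"dz":0,"wx":0,"wy":0,"wz":0},{"grip":0,"dx":0,"dy":0,"dz":0,"wx":0,"wy":0,"wz":0}]}}

```text
clock: 6.7
ee_pos: [0.5079, -0.1739, 0.2313]
tool_rot: [0.0, 0.894, 0.448, -0.0]
force: [-4.5, 1.2, 13.3]
width: -0.001
```

```bash
python3 - <<'E'
from workcell import *
from h import *
s=observe(); print(s["ee_pos"],s["force"],s["clock"])
a=camera("scene")["image"][140:290,320:520]; b=camera("top")["image"][170:320,310:510]
cv2.imwrite("pics/d.png",np.hstack([cv2.resize(a,(400,300)),cv2.resize(b,(400,300))]))
E
```

```text
[ 0.50787396 -0.17394608  0.23128124] [-4.53771988  1.17240127 13.32648557] 6.7
```

View pics/d.png

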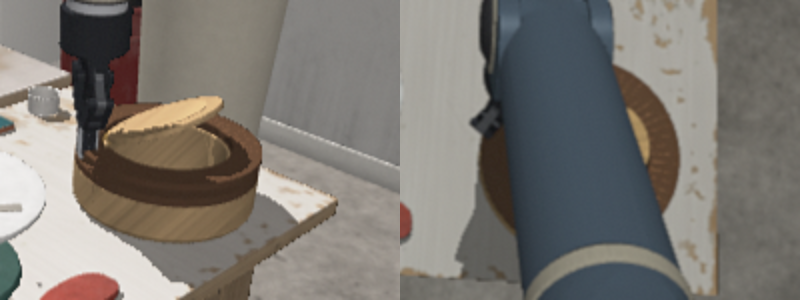

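Picture 6: the lid stands open with its near edge up, the tip is in the notch, and 13 N without further travel means the end stop. Now straight up, slowly at first.

>>> {"name": "drive_tool", "arguments": {"steps": [{"grip":0,"dx":0,"dy":0,"dz":-3,"wx":0,"wy":0,"wz":0},{"grip":0,"dx":0,"dy":0,"dz":-10,"wx":0,"wy":0,"wz":0},{"grip":0,"dx":0,"dy":0,"dz":-20,"wx":0,"wy":0,"wz":0},{"grip":0,"dx":0,"dy":0,"dz":-35,"wx":0,"wy":0,"wz":0},{"grip":0,"dx":0,"dy":0,"dz":-40,"wx":0,"wy":0,"wz":0},{"grip":0,"dx":0,"dy":0,"dz":-40,"wx":0,"wy":0,"wz":0},{"grip":0,"dx":0,"dy":0,"dz":-30,"wx":0,"wy":0,"wz":0},{"grip":0,"dx":0,"dy":0,"dz":0,"wx":0,"wy":0,"wz":0}]}}

```text
clock: 7.6
ee_pos: [0.5089, -0.174, 0.4128]
tool_rot: [0.004, 0.894, 0.448, 0.003]
force: [0.2, 0.2, -0.3]
width: -0.006
```

>>> {"name": "drive_tool", "arguments": {"steps": [{"grip":0,"dx":-43,"dy":5,"dz":0,"wx":0,"wy":0,"wz":0},{"grip":0,"dx":-43,"dy":5,"dz":0,"wx":0,"wy":0,"wz":0},{"grip":0,"dx":-43,"dy":5,"dz":0,"wx":0,"wy":0,"wz":0},{"grip":0,"dx":-43,"dy":5,"dz":0,"wx":0,"wy":0,"wz":0},{"grip":0,"dx":-43,"dy":5,"dz":0,"wx":0,"wy":0,"wz":0},{"grip":0,"dx":-43,"dy":5,"dz":0,"wx":0,"wy":0,"wz":0},{"grip":0,"dx":-43,"dy":5,"dz":0,"wx":0,"wy":0,"wz":0},{"grip":0,"dx":-43,"dy":5,"dz":0,"wx":0,"wy":0,"wz":0},{"grip":0,"dx":-43,"dy":5,"dz":0,"wx":0,"wy":0,"wz":0},{"grip":0,"dx":0,"dy":0,"dz":0,"wx":0,"wy":0,"wz":0},{"grip":0,"dx":0,"dy":0,"dz":0,"wx":0,"wy":0,"wz":0}]}}

```text
clock: 8.7
ee_pos: [0.311, -0.5117, 0.4066]
tool_rot: [-0.001, 0.895, 0.447, 0.0]
force: [0.5, 0.1, 0.4]
width: -0.002
```

```bash
python3 - <<'E'
from workcell import *
from h import *
s=observe(); print(s["ee_pos"],s["force"],s["clock"])
c=camera("top"); a=camera("scene")["image"]
d=cv2.absdiff(c["image"],cv2.imread("pics/top0.png")).max(2)[100:310,100:480]>40
n,l,st,_=cv2.connectedComponentsWithStats(d.astype('uint8')); print([(x+100,y+100,w,h,k) for x,y,w,h,k in st[1:] if k>8])
cv2.imwrite("pics/e.png",np.hstack([cv2.resize(a[140:290,320:520],(400,300)),cv2.resize(c["image"][170:320,310:510],(400,300))]))
E
```

```text
[ 0.31097496 -0.51168825  0.40656118] [0.51067165 0.12049131 0.43886367] 8.7
[(np.int32(411), np.int32(217), np.int32(24), np.int32(33), np.int32(119)), (np.int32(367), np.int32(248), np.int32(63), np.int32(31), np.int32(472)), (np.int32(377), np.int32(275), np.int32(4), np.int32(5), np.int32(11)), (np.int32(384), np.int32(279), np.int32(3), np.int32(6), np.int32(12)), (np.int32(404), np.int32(282), np.int32(3), np.int32(7), np.int32(12))]
```

View pics/e.png

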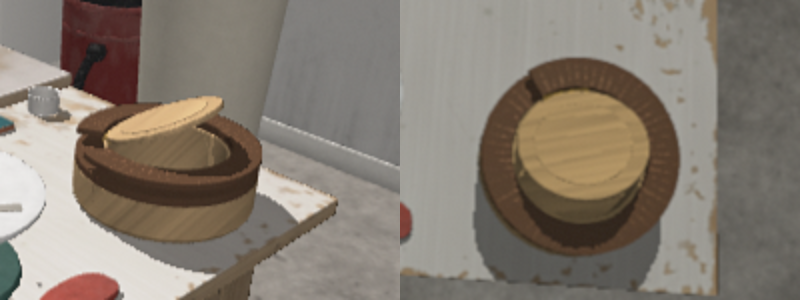

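Picture 7: with the hand away, the lid stays open. The only changes on the bench are at the keeper, and the other things haven't moved. Handing in.

```bash
python3 -c "
from workcell import *
print(job_done())"
```

```text
the job is handed in; nothing more can be done
None
```

The keeper is open: I pressed the release ring fully down, the lid stayed up after I took the hand away, and the job was handed in at about 9 s.

- **Finding the notch:** I touched the collar with the closed fingertip at about 0.30 rad (5.7 N, tip at 76 mm). I slid along it until the contact force fell away, and the notch middle was at about 0.93 rad from the world x axis, as the camera images had suggested. The tip then met the ring at about 68 mm.
- **Pressing:** I pushed the ring slowly to its end stop. The force rose to 13 N with no further travel, and the tip was at about 58 mm, the full 10 mm.
- **Last checks:** The final picture shows the lid open and the hand clear, with wrist force near zero. Comparing the top view before and after shows changes only at the keeper, so the other things did not move. I saw no sign of the lid being touched, but only pictures could show it.

The first two move calls were refused because I left fields out; nothing moved. No check failed or disagreed.

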